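Press a seized axle pin out of a clock-weight pulley

ROBOT

A 6-joint arm with a two-finger parallel gripper is mounted at the origin on the work surface. World frame = base frame: x ahead of the robot, y to its left, z up, the work surface at z = 0. Lengths are in m, angles in rad, forces in N, time in s.
With the tool pointing down it reaches from about 0.35 to 0.85 m from the base axis. Payload 8.1 kg.
Tool frame: the origin (TCP) lies midway between the tips of the shut fingers; the grasp point (between the pads) lies 19 mm behind it (robot.grip_point_offset is the distance from the TCP to the grasp point, in m); z points along the fingers, y is the line along which they close (so a half turn about z gives the same grasp; the last joint's range is limited). The gripper opens to 93 mm and grips with 3 to 60 N. Pads are 15 mm wide; open, the fingers measure 128 mm over their backs; the gripper's body (75 mm by 188 mm) begins 65 mm behind the grasp point.
Start: joints at [1.074, 0.13, 1.488, -0, 1.523, -0.085], TCP at [0.24, 0.55, 0.219] pointing down, gripper open.
Joint ranges: [-2.96, 2.96], [-0.89, 2.26], [0.02, 2.5], [-1.34, 4.48], [0, 2.73], [-2.66, 2.66]. Speed limits (rad/s): [2.39, 2.39, 2.79, 3.14, 3.14, 3.14].

INTERFACE

Orientations are given as a rotation vector (axis times angle).
In Python, from plant import robot, read_camera, job gives the robot as it stands.
- The arm moves only by the shell command python3 -m inch 'ROWS' [FORCE]. ROWS is JSON, one flat list of numbers, 5 for each row, row after row: the shift along the world's x, y, z in mm, then the turn about the world's z in degrees, then the opening in per cent of the stroke, from 0 (shut) to 100 (fully open). In form: [dx, dy, dz, yaw, hand, dx, dy, dz, yaw, hand, ...]. A call has 1 to 10 rows; each row is the pose to reach, as a shift and turn from the pose commanded when the call began; what a row does not reach only later rows make up. A row lasts 1/12 s, in which the tool goes at most 41.7 mm and 7.16 degrees, less where a joint would pass 70% of its speed; a pose out of reach is approached as far as the arm can. A call with a gripper value outside its range is refused whole. The fingers move at their own pace and stop on an object; FORCE is the grip in N (left out, the last holds). Time passes only in rows, so rows that repeat a pose let the fingers close. It gives the time, the measured TCP pose, the force, the opening and the grip force at its end, in the units of the state.
- robot.read_state(): the state, without advancing time (a new reading comes with each control period).
- read_camera(name): name is "side" or "top"; returns a dict with "image" (420x560x3 uint8, blue, green, red), "K" (3x3 intrinsics, pixels), "extrinsics" (4x4, takes a point from world to camera coordinates). Camera axes: x right, y down, z forward; pixel columns grow to the right and rows downward; lengths in m; the calibration is good to about 2 mm. A picture is of the moment at which its call begins. There is no depth.
- job.close_job(): hands the job in; it is judged then, once.
The state is a dict: "t": time; "q": joint angles; "dq": joint speeds; "joint_torque": joint torques, N m; "tool_pos": TCP position; "orientation": TCP orientation; "force": force on the tool from outside, world axes, zero at the start; "wrist_torque": the same for the moment, N m; "opening": finger opening in m; "gripper_force": force on a finger pad.
Only numpy, scipy, OpenCV 4.12 (cv2) and the standard library are available. Lean on these libraries where they do the work, as an engineer would, in place of code of your own. Each camera call takes 0.05 s, during which the arm holds its last target. There are 200 camera calls.

TASK

The axle pin of the brass clock-weight pulley, clamped over the round steel bench block, is seized with rust and gummed oil: take the drift punch (the tallest of the three in the wooden rack), feel its tip into the axle hole in the pulley's upper strap and press the pin down until it is right out of both straps, down in the bench block. Press slowly and steadily, never with more than 25 N, the harder it resists the slower, then stand the drift back upright in the rack. Leave the other punches and the rest of the bench undisturbed.

Things in the scene. Friction and masses are not known exactly. Their poses are not given: they have to be found in the camera images.
- fixture: Fixed: grey base plate with a round steel bench block (64 mm across, its top 40 mm up, rubber-lined hole in the middle) and a strap clamp (bar and two wing nuts, x 38 to 66 mm, y -35 to 35, 86 mm high) that holds the pulley's crown; the pulley's hook sticks out behind it. Origin: centre line of the bench block's hole, at bench height; z up, x towards the clamp. Yaw 1.0 to 2.0 rad.
- over_hole (a point): Point on the bench block's centre line, 64 mm above the bench, level with the top face of the pulley's upper brass strap (20 mm wide, 5 mm thick, rounded end, along x). The axle hole in that strap, 8 mm across, upright, was set over the block by eye: its centre is up to 3 mm from this point in x and in y, and that is not measured. The brass wheel below the strap is 56 mm across.
- axle_pin (a joint): How far the steel axle pin has gone down (m). At 0 its plain upper end, 7.2 mm across, is 2 mm below the strap's top face, in the hole; it starts at 0 to 0.002. At 0.022 its upper end is level with the underside of the lower strap, so beyond that it is out; it stops dead at 0.028. It moves only above about 8 N, the harder the push the faster: some 10 mm/s at 20 N. It stays where it is left.
- drift_mid (a point): Half-way up the drift, the tallest of three steel punches standing tip down in the rack. Loose, 124 mm long, about 100 g. Straight flat-ended tip 7 mm across and 34 mm long, a 6 mm cone, then the round body, 13 mm across, up to the top. This point is 62 mm above the tip's end. z runs from tip to top; upright at the start.
- centre_punch_mid (a point): Half-way up the centre punch in the rack (96 mm long, 13 mm across, pointed); not needed, leave it.
- flat_punch_mid (a point): Half-way up the stubby flat punch in the rack (96 mm long, 13 mm wide, its tip 10.6 mm, too thick for the axle hole); not needed, leave it.
- rack: Fixed wooden punch rack, 50 x 160 mm, 58 mm high, with three places in a row at y = -45, 0 and 45 mm; the punches start one in each, in any order. Origin: centre of its underside; z up, y along the row. Upper board 50 to 58 mm high with 15 mm holes; under each a 12 mm socket in the lower board, 14 mm down to 6 mm above the bench, where the tip stands. Yaw within 0.4 rad of 0.
- spare_wheel: Spare brass wheel, 56 mm across and 10 mm thick, lying loose on the mat between rack and pulley; leave it. Origin: centre of its underside.
- oil_pot: Small brass oil pot, 36 mm across and 28 mm high, loose between rack and pulley; leave it. Origin: centre of its underside.
- tape_roll: Roll of paper tape lying flat, 70 mm across and 22 mm high, loose near the far side; leave it. Origin: centre of its underside.
- jar: Amber jar, 44 mm across and 65 mm high, loose near the far side; leave it. Origin: centre of its underside.
- screwdriver: Wooden-handled screwdriver, 170 mm long, lying loose near the far side; leave it. Origin: under its middle.
- tweezers: Steel tweezers, 110 mm long and 6 mm high, lying loose near the robot; leave them. Origin: under their middle.

How it is judged:
By the outcome, as a careful person would: the job done as asked, in the order asked, and still so for the second after the job is handed in, with the robot touching nothing.
It also fails if it takes over 72 s, if anything falls off the work surface, if the arm or the gripper's body presses on something with over 40 N, if the wrist force passes 120 N, or if a joint passes its speed limit or range.

## Working session

There is one attempt and no reset: what is moved stays moved. The work goes in short steps, Python scripts to look and compute and a shell command to move; the robot and the scene stay as the last step left them, time stands still between calls to the robot, and variables do not carry over. Pictures are saved under pics/ and viewed, at most 10 in all, crops included, and the job is handed in when it is done.

```bash
ls; mkdir -p pics
cat > h.py <<'E'
import numpy as np, cv2
from plant import robot, read_camera, job
def snap(n):
    c=read_camera(n); return c["image"].copy(), np.array(c["K"]), np.array(c["extrinsics"])
def ray(K,T,uv):
    R,t=T[:3,:3],T[:3,3]; d=R.T@np.linalg.solve(K,[uv[0],uv[1],1]); return -R.T@t, d/np.linalg.norm(d)
def onplane(K,T,uv,z):
    o,d=ray(K,T,uv); return o+d*(z-o[2])/d[2]
def cross(r1,r2):
    (o1,d1),(o2,d2)=r1,r2
    s=np.linalg.lstsq(np.c_[d1,-d2],o2-o1,rcond=None)[0]
    a,b=o1+d1*s[0],o2+d2*s[1]; return (a+b)/2, np.linalg.norm(a-b)
def proj(K,T,p):
    c=T[:3,:3]@np.asarray(p)+T[:3,3]; u=K@c; return u[:2]/u[2]
E
python3 - <<'E'
from h import *
for n in("top","side"):
    im,K,T=snap(n); cv2.imwrite(f"pics/{n}0.png",im); print(n,K.round(1).tolist(),(-T[:3,:3].T@T[:3,3]).round(3),T[:3,:3].round(2).tolist())
s=robot.read_state(); print({k:np.round(v,3).tolist() for k,v in s.items()},robot.grip_point_offset)
E
```

```text
pics
top [[529.4, 0.0, 284.4], [0.0, 529.4, 212.6], [0.0, 0.0, 1.0]] [ 0.401 -0.079  1.211] [[-0.02, -1.0, -0.0], [-0.99, 0.02, -0.13], [0.13, 0.0, -0.99]]
side [[413.9, 0.0, 277.7], [0.0, 413.9, 211.3], [0.0, 0.0, 1.0]] [0.428 0.444 0.618] [[-0.97, -0.23, 0.01], [-0.18, 0.69, -0.7], [0.15, -0.69, -0.71]]
{'t': 0.1, 'q': [1.074, 0.131, 1.489, -0.0, 1.523, -0.085], 'dq': [0.001, -0.0, -0.003, 0.002, -0.001, 0.001], 'joint_torque': [0.001, -56.134, -49.309, 0.077, 0.029, -0.0], 'tool_pos': [0.24, 0.549, 0.218], 'orientation': [-0.642, -3.075, 0.002], 'force': [0.189, 0.47, 0.233], 'wrist_torque': [-0.026, 0.046, -0.03], 'gripper_force': 0.0, 'opening': 0.093} 0.0188
```

View pics/top0.png

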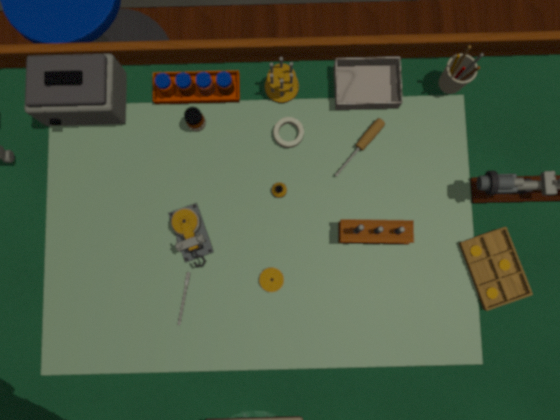

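View pics/side0.png

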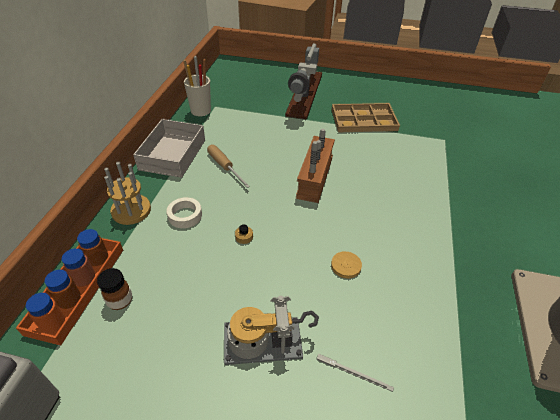

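The top view shows the rack at (376,231) with punches at about (361,229), (380,230) and (402,230). The pulley is at (184,221), with its clamp at (190,243), the spare wheel at (271,280) and the oil pot at (279,190). In the side view the rack is at (316,168) and the pulley strap at about (250,322). Next I'll enlarge these.

Run:
```python
from h import *
t=cv2.imread("pics/top0.png"); s=cv2.imread("pics/side0.png")
def c(im,x,y,w,h): return cv2.resize(im[y:y+h,x:x+w],(400,300),interpolation=cv2.INTER_CUBIC)
a=np.vstack([np.hstack([c(t,336,200,80,60),c(t,150,195,80,60)]),np.hstack([c(s,270,120,107,80),c(s,215,285,107,80)])])
cv2.imwrite("pics/zoom0.png",cv2.convertScaleAbs(a,alpha=1.4))
```

```text
(no output)
```

View pics/zoom0.png

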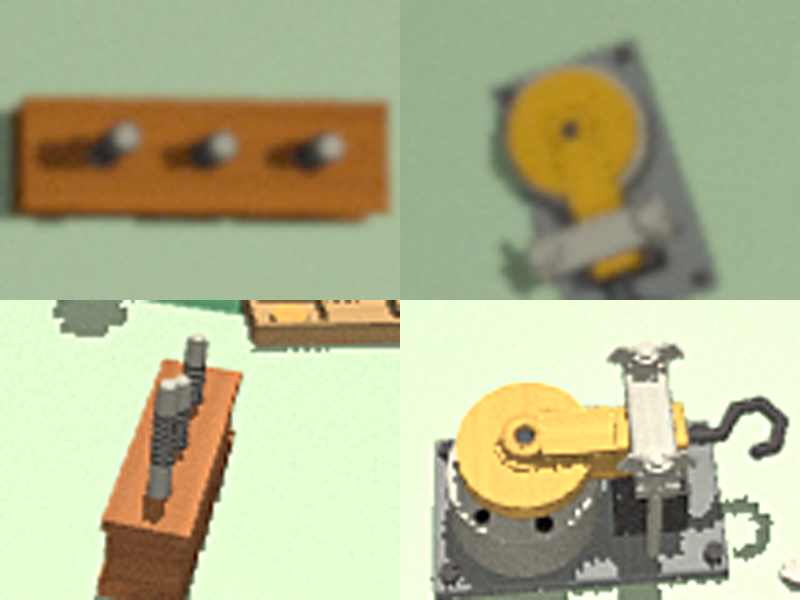

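Run:
```python
from h import *
(t,Kt,Tt),(s,Ks,Ts)=snap("top"),snap("side")
def blobs(im,x,y,w,h,thr,bright=True,sat=60):
    c=cv2.resize(im[y:y+h,x:x+w],None,fx=8,fy=8,interpolation=cv2.INTER_CUBIC); hs=cv2.cvtColor(c,cv2.COLOR_BGR2HSV)
    m=((hs[...,2]>thr)&(hs[...,1]<sat) if bright else hs[...,2]<thr).astype(np.uint8)
    n,_,st,ce=cv2.connectedComponentsWithStats(m)
    return [((ce[i]+.5)/8-.5+[x,y],st[i,4]/64) for i in range(1,n) if st[i,4]>150]
print("top punches",[(a.round(1).tolist(),b) for a,b in blobs(t,342,222,70,18,115)])
print("side punches",[(a.round(1).tolist(),b) for a,b in blobs(s,308,126,22,24,150,sat=40)])
H=[blobs(t,178,214,13,13,90,False),blobs(s,240,314,18,14,110,False)]
print(H)
r=lambda K,T,p:ray(K,T,p)
for a,b in(((361.4,227.0),(314.9,142.5)),((380.6,229),(318.7,141.7)),((402,230),(322.7,130.7)),((361.4,227),(322.7,130.7)),((380.6,229),(314.9,142.5))):
    p,e=cross(ray(Kt,Tt,a),ray(Ks,Ts,b)); print("P",p.round(4),e.round(4))
p,e=cross(ray(Kt,Tt,(184,220.6)),ray(Ks,Ts,(248.4,321.4))); print("hole",p.round(4),e.round(4))
# rack: orange mask corners in top
hs=cv2.cvtColor(t,cv2.COLOR_BGR2HSV); print(hs[225,345],hs[230,412])
m=cv2.inRange(hs,(3,150,60),(16,255,255)); m[:205]=0;m[255:]=0;m[:,:330]=0;m[:,425:]=0
q=max(cv2.findContours(m,0,2)[0],key=cv2.contourArea); rc=cv2.minAreaRect(q);print(rc)
for z in (.058,):print("rack c",onplane(Kt,Tt,rc[0],z),[onplane(Kt,Tt,c,z).round(4).tolist() for c in cv2.boxPoints(rc)])
```

```text
top punches [([402.2, 228.8], np.float64(5.046875))]
side punches [([322.5, 129.1], np.float64(7.171875)), ([316.2, 141.6], np.float64(9.921875))]
[[(array([183.52443046, 220.60356715]), np.float64(6.515625))], [(array([247.94457735, 320.50558214]), np.float64(19.59375)), (array([249.4692285 , 326.30764134]), np.float64(26.53125))]]
P [ 0.5081 -0.2365  0.1286] 0.0004
P [ 0.5056 -0.2809  0.1001] 0.0007
P [ 0.5034 -0.3262  0.0982] 0.0008
P [ 0.4997 -0.2317  0.1624] 0.0105
P [ 0.5098 -0.2815  0.096 ] 0.0068
hole [0.5382 0.1411 0.0602] 0.0005
[ 15 196 116] [ 16 175 112]
((375.66851806640625, 231.40525817871094), (73.02517700195312, 22.583894729614258), 1.123302698135376)
rack c [ 0.50492689 -0.27750226  0.058     ] [[0.4837, -0.1964, 0.058], [0.5332, -0.1992, 0.058], [0.5262, -0.359, 0.058], [0.4768, -0.3553, 0.058]]
```

Triangulation gives the drift as the left punch: its top is at (0.508, -0.2365, 0.129), against about 0.10 for the other two. The hole is at about (0.538, 0.141, 0.060) and the rack yaw is about -2.6°. I'll close the fingers across the row, which means a turn of -69°.

```bash
python3 -m inch '[268,-786,0,-69,50,268,-786,0,-69,50,268,-786,0,-69,50,268,-786,0,-69,50,268,-786,0,-69,50,268,-786,0,-69,50,268,-786,0,-69,50,268,-786,0,-69,50,268,-786,0,-69,50,268,-786,0,-69,50]'
```

```text
t: 1.03
tool_pos: [0.3747, 0.1536, 0.2187]
orientation: [2.278, 2.163, 0.001]
force: [1.4, 0.5, -0.7]
opening: 0.0466
gripper_force: 0.0
```

```bash
python3 -m inch '[130,-372,0,0,50,130,-372,0,0,50,130,-372,0,0,50,130,-372,0,0,50,130,-372,0,0,50,130,-372,0,0,50,130,-372,0,0,50,130,-372,0,0,50,130,-372,0,0,50,130,-372,0,0,50]'; python3 -m inch '[0,0,0,0,50,0,0,0,0,50,0,0,0,0,50]'
```

```text
t: 1.87
tool_pos: [0.5049, -0.221, 0.2181]
orientation: [2.273, 2.167, -0.001]
force: [1.1, 0.3, -0.2]
opening: 0.0465
gripper_force: 0.0
t: 2.12
tool_pos: [0.5043, -0.2159, 0.2183]
orientation: [-2.27, -2.17, -0.0]
force: [-0.7, -0.2, -1.1]
opening: 0.0464
gripper_force: 0.0
```

```bash
python3 -m inch '[4,-20,0,0,50,4,-20,-30,0,50,4,-20,-70,0,50,4,-20,-105,0,50,4,-20,-130,0,50,4,-20,-141,0,50,4,-20,-141,0,50,4,-20,-141,0,50]'
python3 - <<'E'
from h import *
t,Kt,Tt=snap("top"); s,Ks,Ts=snap("side")
c=lambda im,x,y,w,h: cv2.resize(im[y:y+h,x:x+w],(400,300),interpolation=cv2.INTER_CUBIC)
cv2.imwrite("pics/g1.png",cv2.convertScaleAbs(np.hstack([c(t,316,185,107,80),c(s,260,100,107,80)]),alpha=1.3))
E
```

```text
t: 2.78
tool_pos: [0.5089, -0.2358, 0.0785]
orientation: [2.27, 2.172, 0.0]
force: [0.6, 0.6, -0.4]
opening: 0.0467
gripper_force: 0.0
```

View pics/g1.png

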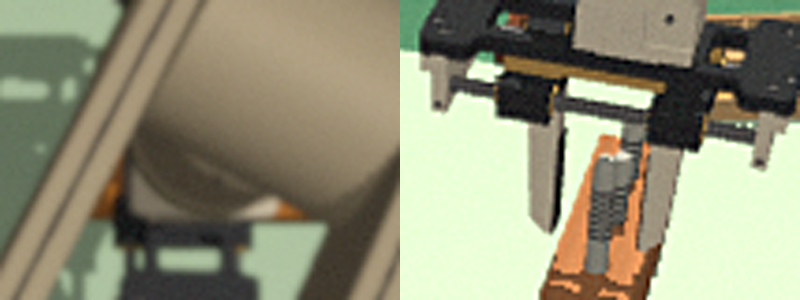

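In the side crop the drift stands between the open fingers, with its top at about crop (605,165). The top view is blocked by the wrist. I'll close on it.

```bash
python3 -m inch '[0,0,0,0,20,0,0,0,0,10,0,0,0,0,0,0,0,0,0,0,0,0,0,0,0,0,0,0,0,0,0,0,0,0,0]' 50; python3 -m inch '[0,0,15,0,0,0,0,45,0,0,0,0,80,0,0,0,0,115,0,0,0,0,130,0,0,0,0,130,0,0,0,0,130,0,0]'
```

```text
t: 3.47
tool_pos: [0.5087, -0.2366, 0.0778]
orientation: [2.271, 2.17, 0.0]
force: [-0.9, 0.6, 1.3]
opening: 0.0121
gripper_force: 50.0
t: 4.05
tool_pos: [0.509, -0.2368, 0.2081]
orientation: [2.27, 2.169, 0.001]
force: [0.6, 0.5, -2.4]
opening: 0.0123
gripper_force: 50.0
```

```bash
python3 -m inch '[29,378,0,0,0,29,378,0,0,0,29,378,0,0,0,29,378,0,0,0,29,378,0,0,0,29,378,0,0,0,29,378,0,0,0,29,378,0,0,0,29,378,0,0,0,29,378,0,0,0]'; python3 -m inch '[0,0,-10,0,0,0,0,-30,0,0,0,0,-45,0,0,0,0,-45,0,0,0,0,-45,0,0]';python3 - <<'E'
from h import *
s,Ks,Ts=snap("side"); cv2.imwrite("pics/side1.png",s)
p=robot.read_state()["tool_pos"]; print(p, proj(Ks,Ts,[p[0],p[1],p[2]-.0718]),proj(Ks,Ts,[.5382,.1411,.064]))
cv2.imwrite("pics/s1.png",cv2.convertScaleAbs(cv2.resize(s[250:362,195:345],(800,597),interpolation=cv2.INTER_CUBIC),alpha=1.3))
E
```

```text
t: 4.88
tool_pos: [0.5355, 0.1477, 0.2044]
orientation: [-2.262, -2.173, 0.003]
force: [-0.4, -0.1, -2.1]
opening: 0.012
gripper_force: 50.0
t: 5.3
tool_pos: [0.5358, 0.1397, 0.1597]
orientation: [-2.271, -2.167, 0.007]
force: [0.7, 0.1, -0.8]
opening: 0.0124
gripper_force: 50.0
[0.53688742 0.1400834  0.16142032] [248.5835951  310.55987074] [248.1585033  320.09912413]
```

View pics/s1.png

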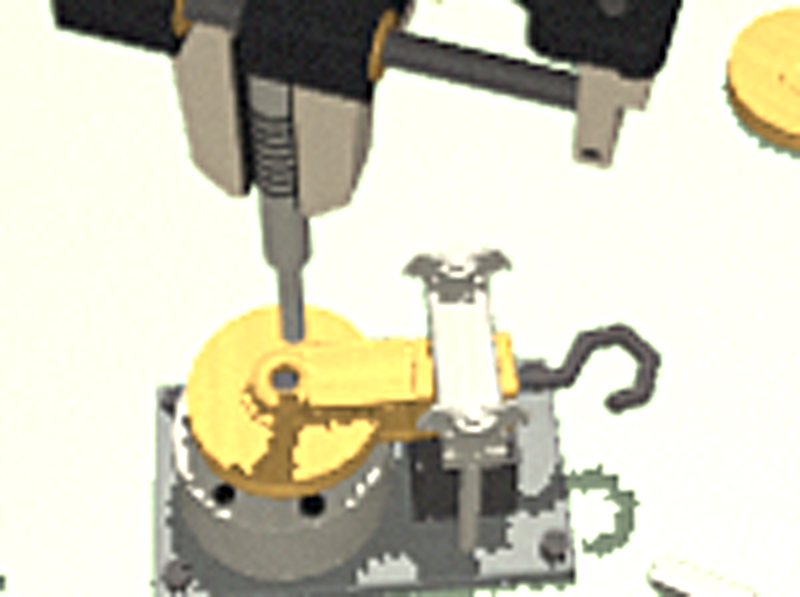

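The side crop shows the tip end at about crop (292,338), or image (249.7,313), above the hole at crop (286,377), or image (248.6,320.7). I'll refine both with a saturation mask.

```bash
cat >> h.py <<'E'
def steel(im,x,y,w,h,f=8):
    c=cv2.resize(im[y:y+h,x:x+w],None,fx=f,fy=f,interpolation=cv2.INTER_CUBIC); hs=cv2.cvtColor(c,cv2.COLOR_BGR2HSV); return (hs[...,1]<110).astype(np.uint8)
def tip(im,x,y,w,h,f=8):
    m=steel(im,x,y,w,h,f); n,l,st,ce=cv2.connectedComponentsWithStats(m); out=[]
    for i in range(1,n):
        if st[i,4]<200: continue
        a=st[i]/f; out.append((round(a[0]+x-.5,2),round(a[1]+y-.5,2),round(a[2],2),round(a[3],2),((ce[i]+.5)/f-.5+[x,y]).round(2).tolist()))
    return out
def cols(im,x,y,w,h,f=8):
    m=steel(im,x,y,w,h,f)
    for r in range(0,m.shape[0],f):
        k=np.flatnonzero(m[r]); 
        if len(k): print("row",round(y+r/f-.5,1),"c",round(x+(k.min()+k.max()+1)/2/f-.5,2),"w",len(k)/f)
E
python3 - <<'E'
from h import *
a=cv2.imread("pics/side0.png"); b=cv2.imread("pics/side1.png")
print("hole0",tip(a,242,315,13,12)); print("hole1",tip(b,242,317,13,9)); print("tip1",tip(b,242,307,16,12)); cols(b,240,300,20,16)
t=cv2.imread("pics/top0.png"); print("holetop",tip(t,178,214,13,13))
s,K,T=snap("side")
P=np.mean([ (snap("side"),robot.read_state()["tool_pos"])[1] for _ in range(4)],0); print(P)
for dz in (-.0718,-.06,-.038,-.032): print(dz,proj(K,T,P+[0,0,dz]).round(2))
print("J",(proj(K,T,[.539,.141,.064])-proj(K,T,[.538,.141,.064])).round(2),(proj(K,T,[.538,.142,.064])-proj(K,T,[.538,.141,.064])).round(2),(proj(K,T,[.538,.141,.065])-proj(K,T,[.538,.141,.064])).round(2))
E
```

```text
hole0 [(np.float64(245.62), np.float64(319.0), np.float64(4.75), np.float64(3.88), [247.96, 320.97])]
hole1 [(np.float64(245.62), np.float64(319.12), np.float64(4.75), np.float64(3.88), [247.97, 321.0])]
tip1 [(np.float64(241.5), np.float64(306.5), np.float64(3.88), np.float64(1.12), [243.16, 306.96]), (np.float64(247.0), np.float64(306.5), np.float64(4.75), np.float64(7.62), [249.45, 310.07]), (np.float64(252.88), np.float64(306.5), np.float64(4.62), np.float64(1.88), [255.61, 307.14])]
row 299.5 c 249.5 w 20.0
row 300.5 c 249.5 w 20.0
row 301.5 c 249.5 w 20.0
row 302.5 c 249.5 w 20.0
row 303.5 c 249.5 w 20.0
row 304.5 c 249.5 w 20.0
row 305.5 c 249.5 w 20.0
row 306.5 c 249.5 w 20.0
row 307.5 c 249.5 w 11.5
row 308.5 c 249.5 w 7.125
row 309.5 c 249.5 w 4.25
row 310.5 c 249.5 w 4.25
row 311.5 c 249.56 w 4.375
row 312.5 c 249.56 w 4.125
row 313.5 c 249.62 w 2.75
holetop []
[0.53827782 0.1409886  0.16360085]
-0.0718 [247.43 310.09]
-0.06 [247.12 305.67]
-0.038 [246.51 297.08]
-0.032 [246.34 294.66]
J [-0.64 -0.14] [-0.19  0.58] [-0.02 -0.35]
```

```bash
python3 -m inch '[3.7,-1,-6,0,0,3.7,-1,-12,0,0,3.7,-1,-18,0,0,3.7,-1,-20,0,0,3.7,-1,-20,0,0,3.7,-1,-20,0,0]';python3 - <<'E'
from h import *
P=[];
for _ in range(5): s,K,T=snap("side"); r=robot.read_state(); P.append(np.r_[r["tool_pos"],r["force"]])
print(np.mean(P,0).round(4),np.std(P,0).round(4)); cv2.imwrite("pics/side2.png",s)
cols(s,240,309,16,18); 
cv2.imwrite("pics/s2.png",cv2.convertScaleAbs(cv2.resize(s[290:335,220:280],(800,600),interpolation=cv2.INTER_CUBIC),alpha=1.3))
E
```

```text
t: 6.1
tool_pos: [0.5409, 0.1405, 0.1421]
orientation: [-2.271, -2.17, 0.001]
force: [-0.9, 0.2, -1.0]
opening: 0.0125
gripper_force: 50.0
[ 0.5414  0.1406  0.1429  0.2862 -0.0035 -1.3161] [1.000e-04 0.000e+00 2.000e-04 4.935e-01 5.617e-01 5.106e-01]
row 308.5 c 245.06 w 4.625
row 309.5 c 245.06 w 4.625
row 310.5 c 245.25 w 4.5
row 311.5 c 245.25 w 4.5
row 312.5 c 245.38 w 4.25
row 313.5 c 245.5 w 4.25
row 314.5 c 245.56 w 4.375
row 315.5 c 245.56 w 4.375
row 316.5 c 245.56 w 4.125
row 317.5 c 245.69 w 4.125
row 318.5 c 245.88 w 3.75
row 319.5 c 247.38 w 4.75
row 320.5 c 247.94 w 4.875
row 321.5 c 247.88 w 4.75
row 322.5 c 248.25 w 2.25
```

View pics/s2.png

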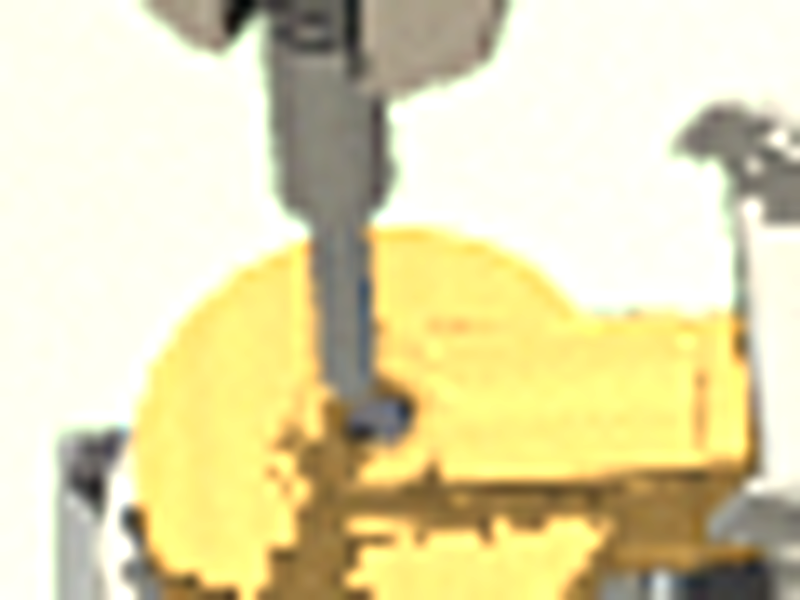

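The tip end is at about (245.8,318), left of the hole at (248,321), because the earlier picture was taken before the arm had settled. I'll shift about -3.3 mm in x, lower 3 mm and check again.

```bash
python3 -m inch '[-3.3,0.2,0,0,0,-3.3,0.2,-3,0,0,-3.3,0.2,-3,0,0,-3.3,0.2,-3,0,0,-3.3,0.2,-3,0,0,-3.3,0.2,-3,0,0]';python3 - <<'E'
from h import *
P=[];
for _ in range(5): s,K,T=snap("side"); r=robot.read_state(); P.append(np.r_[r["tool_pos"],r["force"]])
print(np.mean(P,0).round(4)); cv2.imwrite("pics/side3.png",s)
cols(s,240,311,16,16)
E
```

```text
t: 6.85
tool_pos: [0.538, 0.1407, 0.1396]
orientation: [2.271, 2.171, 0.0]
force: [-0.9, 0.3, -1.0]
opening: 0.0124
gripper_force: 50.0
[ 0.5381  0.1407  0.1397 -0.1905 -0.161  -0.9884]
row 310.5 c 247.5 w 4.5
row 311.5 c 247.5 w 4.25
row 312.5 c 247.5 w 4.25
row 313.5 c 247.62 w 4.25
row 314.5 c 247.81 w 4.375
row 315.5 c 247.75 w 4.5
row 316.5 c 247.88 w 4.25
row 317.5 c 247.88 w 4.25
row 318.5 c 248.0 w 4.5
row 319.5 c 248.06 w 4.625
row 320.5 c 248.06 w 4.875
row 321.5 c 247.88 w 4.5
row 322.5 c 247.88 w 3.25
```

```bash
python3 -m inch '[0.2,0,-1,0,0,0.2,0,-1.5,0,0,0.2,0,-2,0,0,0.2,0,-2.5,0,0,0.2,0,-3,0,0,0.2,0,-3,0,0]';  python3 -m inch '[0,0,-0.3,0,0,0,0,-0.6,0,0,0,0,-0.9,0,0,0,0,-0.9,0,0]'
```

```text
t: 7.6
tool_pos: [0.5381, 0.1407, 0.1364]
orientation: [-2.271, -2.171, 0.0]
force: [1.1, -0.6, -1.2]
opening: 0.0122
gripper_force: 50.0
t: 7.93
tool_pos: [0.5382, 0.1407, 0.1357]
orientation: [-2.271, -2.171, 0.0]
force: [-0.7, 0.8, -1.3]
opening: 0.0121
gripper_force: 50.0
```

```bash
python3 -m inch '[0,0,-0.3,0,0,0,0,-0.6,0,0,0,0,-0.6,0,0]';  python3 -m inch '[0,0,-0.3,0,0,0,0,-0.6,0,0,0,0,-0.6,0,0]'
```

```text
t: 8.18
tool_pos: [0.5383, 0.1406, 0.1351]
orientation: [2.271, 2.17, 0.0]
force: [0.6, -0.8, -1.0]
opening: 0.0124
gripper_force: 50.0
t: 8.43
tool_pos: [0.5383, 0.1406, 0.1345]
orientation: [2.271, 2.17, 0.0]
force: [1.1, -0.4, -1.7]
opening: 0.0122
gripper_force: 50.0
```

```bash
python3 -m inch '[0,0,-0.3,0,0,0,0,-0.6,0,0,0,0,-0.6,0,0]';  python3 -m inch '[0,0,-0.3,0,0,0,0,-0.6,0,0,0,0,-0.6,0,0]';python3 -m inch '[0,0,-0.3,0,0,0,0,-0.6,0,0,0,0,-0.6,0,0]'
```

```text
t: 8.68
tool_pos: [0.5383, 0.1406, 0.1339]
orientation: [2.271, 2.17, 0.0]
force: [0.0, -0.9, -1.2]
opening: 0.0124
gripper_force: 50.0
t: 8.93
tool_pos: [0.5383, 0.1406, 0.1333]
orientation: [2.271, 2.17, 0.0]
force: [1.8, -0.4, -1.7]
opening: 0.0126
gripper_force: 50.0
t: 9.18
tool_pos: [0.5383, 0.1406, 0.1329]
orientation: [2.271, 2.17, 0.0]
force: [0.5, -1.7, 1.1]
opening: 0.0124
gripper_force: 50.0
```

```bash
python3 -m inch '[0,0,-0.2,0,0,0,0,-0.4,0,0,0,0,-0.4,0,0]' 60;  python3 -m inch '[1,0,0,0,0,1,0,0,0,0,1,0,0,0,0]'; python3 -m inch '[-2,0,0,0,0,-2,0,0,0,0,-2,0,0,0,0]'; python3 -m inch '[1,1,0,0,0,1,1,0,0,0,1,1,0,0,0]';python3 -m inch '[0,-2,0,0,0,0,-2,0,0,0,0,-2,0,0,0]'
```

```text
t: 9.43
tool_pos: [0.5384, 0.1407, 0.1328]
orientation: [2.271, 2.17, 0.001]
force: [-1.3, -1.3, 4.8]
opening: 0.012
gripper_force: 60.0
t: 9.68
tool_pos: [0.539, 0.1408, 0.1328]
orientation: [-2.271, -2.17, 0.0]
force: [-3.8, -1.5, 7.1]
opening: 0.0119
gripper_force: 60.0
t: 9.93
tool_pos: [0.5379, 0.1407, 0.1328]
orientation: [2.27, 2.17, 0.002]
force: [2.1, -1.9, 4.3]
opening: 0.0121
gripper_force: 60.0
t: 10.18
tool_pos: [0.5384, 0.1412, 0.1327]
orientation: [2.271, 2.17, -0.001]
force: [0.3, -3.6, 6.6]
opening: 0.0118
gripper_force: 60.0
t: 10.43
tool_pos: [0.5383, 0.1402, 0.1328]
orientation: [-2.271, -2.17, -0.001]
force: [-0.2, 1.0, 5.9]
opening: 0.0123
gripper_force: 60.0
```

```bash
python3 -m inch '[0,1,0.4,0,0,2,1,0.4,0,0,2,1,0.4,0,0,2,1,0.4,0,0]'; python3 -m inch '[-4,0,0,0,0,-4,0,0,0,0,-4,0,0,0,0]'; python3 -m inch '[2,0,0,0,0,2,0,0,0,0,2,0,0,0,0]'
```

```text
t: 10.77
tool_pos: [0.5395, 0.1408, 0.1326]
orientation: [-2.27, -2.17, 0.002]
force: [-2.1, -1.3, 7.4]
opening: 0.0121
gripper_force: 60.0
t: 11.02
tool_pos: [0.5372, 0.1406, 0.1329]
orientation: [2.27, 2.169, 0.003]
force: [4.9, -0.7, -0.6]
opening: 0.0121
gripper_force: 60.0
t: 11.27
tool_pos: [0.5381, 0.1406, 0.1327]
orientation: [-2.271, -2.17, 0.0]
force: [0.9, -1.1, 4.7]
opening: 0.0122
gripper_force: 60.0
```

```bash
python3 -m inch '[0,0,-0.2,0,0,0,0,-0.4,0,0,0,0,-0.6,0,0,0,0,-0.8,0,0,0,0,-1,0,0]'; python3 -m inch '[0,0,-0.2,0,0,0,0,-0.4,0,0,0,0,-0.6,0,0,0,0,-0.8,0,0,0,0,-1,0,0]'
```

```text
t: 11.68
tool_pos: [0.5383, 0.1407, 0.1324]
orientation: [2.271, 2.17, 0.0]
force: [-0.8, -1.7, 8.4]
opening: 0.012
gripper_force: 60.0
t: 12.1
tool_pos: [0.5384, 0.1407, 0.1317]
orientation: [2.271, 2.17, 0.001]
force: [-1.6, -1.2, 10.6]
opening: 0.0119
gripper_force: 60.0
```

```bash
python3 -m inch '[0,0,-0.2,0,0,0,0,-0.4,0,0,0,0,-0.6,0,0,0,0,-0.8,0,0,0,0,-1,0,0]'; python3 -m inch '[0,0,-0.2,0,0,0,0,-0.4,0,0,0,0,-0.6,0,0,0,0,-0.8,0,0,0,0,-1,0,0]'; python3 -m inch '[0,0,-0.2,0,0,0,0,-0.4,0,0,0,0,-0.6,0,0,0,0,-0.8,0,0,0,0,-1,0,0]'
```

```text
t: 12.52
tool_pos: [0.5384, 0.1407, 0.1307]
orientation: [2.271, 2.17, 0.001]
force: [-1.8, -1.8, 11.8]
opening: 0.0121
gripper_force: 60.0
t: 12.93
tool_pos: [0.5384, 0.1407, 0.1298]
orientation: [2.271, 2.17, 0.001]
force: [-2.0, -2.2, 10.7]
opening: 0.0121
gripper_force: 60.0
t: 13.35
tool_pos: [0.5384, 0.1407, 0.1288]
orientation: [2.271, 2.17, 0.001]
force: [-1.9, -2.9, 10.1]
opening: 0.0118
gripper_force: 60.0
```

Run:
```python
from h import *
s,K,T=snap("side"); cv2.imwrite("pics/s4.png",cv2.convertScaleAbs(cv2.resize(s[260:335,210:310],(800,600),interpolation=cv2.INTER_CUBIC),alpha=1.3))
```

```text
(no output)
```

View pics/s4.png

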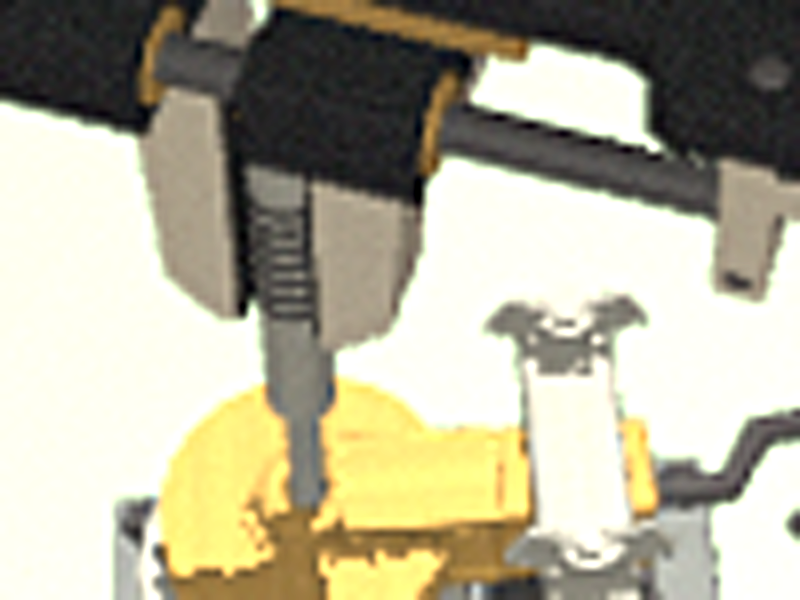

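The picture shows the tip down inside the strap hole at crop (307,500). The pin is moving at about 10 to 12 N, so I'll keep the slow press going.

```bash
python3 -m inch '[0,0,-0.2,0,0,0,0,-0.4,0,0,0,0,-0.6,0,0,0,0,-0.8,0,0,0,0,-1,0,0,0,0,-1.2,0,0]'; python3 -m inch '[0,0,-0.2,0,0,0,0,-0.4,0,0,0,0,-0.6,0,0,0,0,-0.8,0,0,0,0,-1,0,0,0,0,-1.2,0,0]'
```

```text
t: 13.9
tool_pos: [0.5384, 0.1407, 0.1276]
orientation: [2.271, 2.17, 0.001]
force: [-2.8, -1.4, 10.6]
opening: 0.012
gripper_force: 60.0
t: 14.4
tool_pos: [0.5384, 0.1407, 0.1264]
orientation: [2.271, 2.17, 0.001]
force: [-1.8, -2.0, 10.7]
opening: 0.0118
gripper_force: 60.0
```

```bash
python3 -m inch '[0,0,-0.2,0,0,0,0,-0.4,0,0,0,0,-0.6,0,0,0,0,-0.8,0,0,0,0,-1,0,0,0,0,-1.2,0,0]'; python3 -m inch '[0,0,-0.2,0,0,0,0,-0.4,0,0,0,0,-0.6,0,0,0,0,-0.8,0,0,0,0,-1,0,0,0,0,-1.2,0,0]'
```

```text
t: 14.9
tool_pos: [0.5384, 0.1407, 0.1252]
orientation: [2.271, 2.17, 0.001]
force: [-1.5, -2.2, 11.1]
opening: 0.012
gripper_force: 60.0
t: 15.4
tool_pos: [0.5384, 0.1407, 0.124]
orientation: [2.271, 2.17, 0.001]
force: [-2.1, -2.8, 11.7]
opening: 0.0121
gripper_force: 60.0
```

```bash
python3 -m inch '[0,0,-0.2,0,0,0,0,-0.4,0,0,0,0,-0.6,0,0,0,0,-0.8,0,0,0,0,-1,0,0,0,0,-1.2,0,0]'; python3 -m inch '[0,0,-0.2,0,0,0,0,-0.4,0,0,0,0,-0.6,0,0,0,0,-0.8,0,0,0,0,-1,0,0,0,0,-1.2,0,0]'; python3 -m inch '[0,0,-0.2,0,0,0,0,-0.4,0,0,0,0,-0.6,0,0,0,0,-0.8,0,0,0,0,-1,0,0,0,0,-1.2,0,0]'
```

```text
t: 15.9
tool_pos: [0.5384, 0.1407, 0.1228]
orientation: [2.271, 2.17, 0.001]
force: [-2.0, -2.6, 11.1]
opening: 0.0122
gripper_force: 60.0
t: 16.4
tool_pos: [0.5384, 0.1407, 0.1216]
orientation: [2.271, 2.17, 0.001]
force: [-1.4, -2.4, 10.8]
opening: 0.0116
gripper_force: 60.0
t: 16.9
tool_pos: [0.5384, 0.1407, 0.1204]
orientation: [2.271, 2.17, 0.001]
force: [-1.0, -2.8, 10.6]
opening: 0.0121
gripper_force: 60.0
```

```bash
python3 -m inch '[0,0,-0.2,0,0,0,0,-0.4,0,0,0,0,-0.6,0,0,0,0,-0.8,0,0,0,0,-1,0,0,0,0,-1.2,0,0]'; python3 -m inch '[0,0,-0.2,0,0,0,0,-0.4,0,0,0,0,-0.6,0,0,0,0,-0.8,0,0,0,0,-1,0,0,0,0,-1.2,0,0]'; python3 -m inch '[0,0,-0.2,0,0,0,0,-0.4,0,0,0,0,-0.6,0,0,0,0,-0.8,0,0,0,0,-1,0,0,0,0,-1.2,0,0]'
```

```text
t: 17.4
tool_pos: [0.5384, 0.1407, 0.1192]
orientation: [2.271, 2.17, 0.001]
force: [-1.8, -3.9, 11.5]
opening: 0.0121
gripper_force: 60.0
t: 17.9
tool_pos: [0.5384, 0.1407, 0.118]
orientation: [2.271, 2.17, 0.001]
force: [-0.7, -2.4, 11.4]
opening: 0.0122
gripper_force: 60.0
t: 18.4
tool_pos: [0.5384, 0.1407, 0.1168]
orientation: [2.271, 2.17, 0.001]
force: [-2.6, -3.6, 11.2]
opening: 0.0123
gripper_force: 60.0
```

```bash
python3 -m inch '[0,0,-0.2,0,0,0,0,-0.4,0,0,0,0,-0.6,0,0,0,0,-0.8,0,0,0,0,-1,0,0,0,0,-1.2,0,0]'; python3 -m inch '[0,0,-0.2,0,0,0,0,-0.4,0,0,0,0,-0.6,0,0,0,0,-0.8,0,0,0,0,-1,0,0,0,0,-1.2,0,0]'; python3 -m inch '[0,0,-0.2,0,0,0,0,-0.4,0,0,0,0,-0.6,0,0,0,0,-0.8,0,0,0,0,-1,0,0,0,0,-1.2,0,0]'
```

```text
t: 18.9
tool_pos: [0.5384, 0.1407, 0.1156]
orientation: [2.271, 2.17, 0.001]
force: [-1.8, -2.5, 11.2]
opening: 0.012
gripper_force: 60.0
t: 19.4
tool_pos: [0.5384, 0.1407, 0.1144]
orientation: [2.271, 2.17, 0.001]
force: [-1.6, -1.8, 10.3]
opening: 0.012
gripper_force: 60.0
t: 19.9
tool_pos: [0.5384, 0.1407, 0.1132]
orientation: [2.271, 2.17, 0.001]
force: [-2.0, -2.8, 10.2]
opening: 0.0121
gripper_force: 60.0
```

```bash
python3 -m inch '[0,0,-0.2,0,0,0,0,-0.4,0,0,0,0,-0.6,0,0,0,0,-0.8,0,0,0,0,-1,0,0,0,0,-1.2,0,0]'; python3 -m inch '[0,0,-0.2,0,0,0,0,-0.4,0,0,0,0,-0.6,0,0,0,0,-0.8,0,0,0,0,-1,0,0,0,0,-1.2,0,0]'
```

```text
t: 20.4
tool_pos: [0.5384, 0.1407, 0.112]
orientation: [2.271, 2.17, 0.001]
force: [-1.4, -2.3, 10.8]
opening: 0.0122
gripper_force: 60.0
t: 20.9
tool_pos: [0.5384, 0.1407, 0.1108]
orientation: [2.271, 2.17, 0.001]
force: [-1.6, -1.9, 11.2]
opening: 0.0119
gripper_force: 60.0
```

```bash
python3 -m inch '[0,0,-0.2,0,0,0,0,-0.4,0,0,0,0,-0.6,0,0,0,0,-0.8,0,0,0,0,-1,0,0,0,0,-1.2,0,0]'; python3 -m inch '[0,0,-0.2,0,0,0,0,-0.4,0,0,0,0,-0.6,0,0,0,0,-0.8,0,0,0,0,-1,0,0,0,0,-1.2,0,0]'
```

```text
t: 21.4
tool_pos: [0.5384, 0.1407, 0.1096]
orientation: [2.271, 2.17, 0.001]
force: [-2.1, -2.3, 10.0]
opening: 0.0121
gripper_force: 60.0
t: 21.9
tool_pos: [0.5384, 0.1407, 0.1084]
orientation: [2.271, 2.17, 0.001]
force: [-1.8, -2.9, 12.0]
opening: 0.0122
gripper_force: 60.0
```

```bash
python3 -m inch '[0,0,3,0,0,0,0,8,0,0,0,0,16,0,0,0,0,26,0,0,0,0,40,0,0,0,0,60,0,0,0,0,85,0,0,0,0,100,0,0,0,0,100,0,0,0,0,100,0,0]'
python3 - <<'E'
from h import *
for _ in range(4): s,K,T=snap("side"); 
P=robot.read_state(); print(P["tool_pos"],P["force"]); cv2.imwrite("pics/side5.png",s)
cv2.imwrite("pics/s5.png",cv2.convertScaleAbs(cv2.resize(s[215:365,190:390],(800,600),interpolation=cv2.INTER_CUBIC),alpha=1.3))
E
```

```text
t: 22.73
tool_pos: [0.5382, 0.1411, 0.2075]
orientation: [-2.271, -2.171, -0.001]
force: [-0.9, 0.1, -1.2]
opening: 0.0122
gripper_force: 60.0
[0.53697186 0.14059541 0.20519657] [-0.79852387 -0.5000292  -1.18494183]
```

View pics/s5.png

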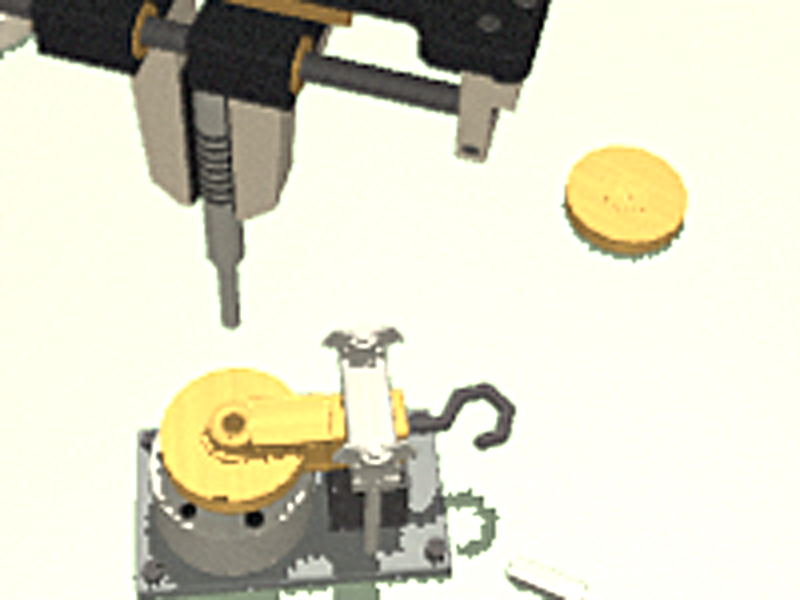

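The pin is gone from the strap hole, which shows brass at crop (233,422), and the drift is clear. Now I'll carry the drift back to the rack.

```bash
python3 -m inch '[-29.7,-377.3,5,0,0,-29.7,-377.3,5,0,0,-29.7,-377.3,5,0,0,-29.7,-377.3,5,0,0,-29.7,-377.3,5,0,0,-29.7,-377.3,5,0,0,-29.7,-377.3,5,0,0,-29.7,-377.3,5,0,0,-29.7,-377.3,5,0,0,-29.7,-377.3,5,0,0]'; python3 -m inch '[0,0,0,0,0,0,0,0,0,0,0,0,0,0,0,0,0,0,0,0,0,0,0,0,0]'
```

```text
t: 23.77
tool_pos: [0.5065, -0.2427, 0.2109]
orientation: [-2.276, -2.165, 0.004]
force: [-0.4, 0.6, -0.9]
opening: 0.0123
gripper_force: 60.0
t: 24.18
tool_pos: [0.5088, -0.2352, 0.2123]
orientation: [-2.269, -2.173, -0.0]
force: [-0.2, 0.1, -1.6]
opening: 0.0124
gripper_force: 60.0
```

```bash
python3 -m inch '[0,0,-30,0,0,0,0,-60,0,0,0,0,-73,0,0,0,0,-73,0,0,0,0,-73,0,0,0,0,-73,0,0]'
python3 - <<'E'
from h import *
P=[]
for _ in range(5): s,K,T=snap("side"); P.append(robot.read_state()["tool_pos"])
print(np.mean(P,0).round(4)); 
cv2.imwrite("pics/s6.png",cv2.convertScaleAbs(cv2.resize(s[115:205,270:390],(800,600),interpolation=cv2.INTER_CUBIC),alpha=1.3))
E
```

```text
t: 24.68
tool_pos: [0.5095, -0.2369, 0.1412]
orientation: [2.269, 2.17, 0.001]
force: [-0.3, -0.5, -2.1]
opening: 0.012
gripper_force: 60.0
[ 0.5096 -0.2372  0.1413]
```

View pics/s6.png

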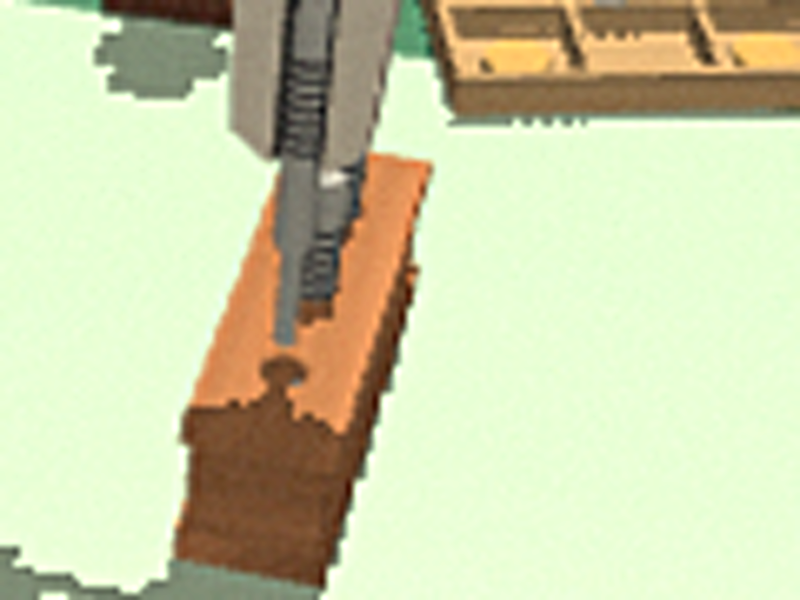

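The tip at crop (285,345) is right above its empty hole at crop (283,370). I'll lower it with a small correction.

```bash
python3 -m inch '[-0.8,0.5,-5,0,0,-0.8,0.5,-15,0,0,-0.8,0.5,-25,0,0,-0.8,0.5,-33,0,0,-0.8,0.5,-33,0,0]'; python3 -m inch '[0,0,-6,0,0,0,0,-12,0,0,0,0,-18,0,0,0,0,-23,0,0,0,0,-27,0,0,0,0,-27,0,0,0,0,-27,0,0]'
```

```text
t: 25.35
tool_pos: [0.5059, -0.2351, 0.1029]
orientation: [-2.268, -2.167, 0.002]
force: [-0.3, 0.8, -2.1]
opening: 0.012
gripper_force: 60.0
t: 25.93
tool_pos: [0.5078, -0.2362, 0.0793]
orientation: [2.271, 2.171, 0.0]
force: [0.7, -0.4, -1.5]
opening: 0.0122
gripper_force: 60.0
```

```bash
python3 -m inch '[0.7,0,0,0,0,0.7,0,-0.5,0,0,0.7,0,-1,0,0,0.7,0,-1,0,0,0.7,0,-1,0,0]'; python3 -m inch '[0,0,-0.3,0,0,0,0,-0.6,0,0,0,0,-0.6,0,0]'
```

```text
t: 26.35
tool_pos: [0.5083, -0.2361, 0.0784]
orientation: [-2.271, -2.17, 0.0]
force: [0.3, -0.4, -1.2]
opening: 0.0119
gripper_force: 60.0
t: 26.6
tool_pos: [0.5084, -0.2361, 0.0778]
orientation: [2.271, 2.171, 0.0]
force: [0.5, -0.5, -0.7]
opening: 0.0121
gripper_force: 60.0
```

```bash
python3 -m inch '[0,0,-0.2,0,0,0,0,-0.4,0,0,0,0,-0.4,0,0]' ; python3 -m inch '[0,0,-0.2,0,0,0,0,-0.4,0,0,0,0,-0.4,0,0]'
```

```text
t: 26.85
tool_pos: [0.5085, -0.2362, 0.0777]
orientation: [2.271, 2.17, 0.0]
force: [-1.0, 0.4, 2.5]
opening: 0.0121
gripper_force: 60.0
t: 27.1
tool_pos: [0.5086, -0.2363, 0.0776]
orientation: [2.271, 2.17, 0.0]
force: [-2.9, 0.3, 6.2]
opening: 0.012
gripper_force: 60.0
```

It bottomed at the same height it was picked from, so it didn't slip in the grip. I'll relieve the force, open and retreat.

```bash
python3 -m inch '[0,0,0.6,0,0,0,0,0.6,0,0,0,0,0.6,0,20,0,0,0.6,0,30,0,0,0.6,0,50,0,0,0.6,0,50,0,0,0.6,0,50,0,0,0.6,0,50]' 20; python3 -m inch '[0,0,10,0,50,0,0,30,0,50,0,0,60,0,50,0,0,100,0,50,0,0,140,0,50,0,0,140,0,50]'; python3 -m inch '[-134,386,0,0,50,-134,386,0,0,50,-134,386,0,0,50,-134,386,0,0,50,-134,386,0,0,50,-134,386,0,0,50,-134,386,0,0,50,-134,386,0,0,50,-134,386,0,0,50,-134,386,0,0,50]'; python3 -m inch '[-100,300,0,0,50,-100,300,0,0,50,-100,300,0,0,50,-100,300,0,0,50,-100,300,0,0,50,-100,300,0,0,50,-100,300,0,0,50,-100,300,0,0,50,-100,300,0,0,50,-100,300,0,0,50]'
python3 - <<'E'
from h import *
t,_,_=snap("top"); s,_,_=snap("side")
cv2.imwrite("pics/f.png",cv2.convertScaleAbs(np.hstack([cv2.resize(t[120:330,130:430],(400,280)),cv2.resize(s[110:380,200:400],(400,540))[:280]]) ,alpha=1.3))
E
```

```text
t: 27.77
tool_pos: [0.5083, -0.2361, 0.0774]
orientation: [-2.271, -2.17, 0.0]
force: [0.1, -0.1, -0.1]
opening: 0.0447
gripper_force: 0.0
t: 28.27
tool_pos: [0.5122, -0.2383, 0.2285]
orientation: [2.261, 2.161, 0.006]
force: [0.9, -0.3, 1.3]
opening: 0.0462
gripper_force: 0.0
t: 29.1
tool_pos: [0.3732, 0.1522, 0.2185]
orientation: [2.27, 2.171, 0.003]
force: [0.2, 0.3, 0.0]
opening: 0.0467
gripper_force: 0.0
t: 29.93
tool_pos: [0.2736, 0.4508, 0.2177]
orientation: [2.268, 2.174, -0.0]
force: [0.4, 0.3, -0.2]
opening: 0.0466
gripper_force: 0.0
```

View pics/f.png

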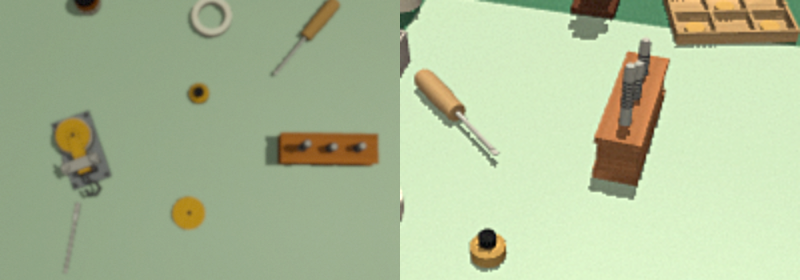

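The picture shows all three punches upright in the rack, at crop (305,146), (332,147) and (361,147). The rest of the bench looks undisturbed and the arm is clear, so I'll hand in.

```bash
python3 -c "
from plant import job
print(job.close_job())"
```

```text
the job is handed in; nothing more can be done
None
```

The axle pin is pressed out of both straps (about 24.5 mm travel, readings no higher than 12 N), the drift is back upright in the rack, nothing else looks disturbed, and I handed the job in at about 30 s.

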